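# Set the exhibit number on a label printer's thumbwheels and load it

## Robot

A 6-joint arm with a two-finger parallel gripper is mounted at the origin on the work surface. World frame = base frame: x ahead of the robot, y to its left, z up, the work surface at z = 0. Lengths are in m, angles in rad, forces in N, time in s.
With the tool pointing down it reaches from about 0.3 to 0.775 m from the base axis. Payload 14.6 kg.
Tool frame: the origin (TCP) lies at the very end of the fingers, on their centre line; the grasp point (between the pads) lies env.pinch_z behind it (env.pinch_z is the distance from the TCP to the grasp point, in m); z points along the fingers, y is the line along which they close (so a half turn about z gives the same grasp; the last joint's range is limited). The gripper opens to 85 mm and grips with 20 to 120 N. Pads are 22 mm wide; open, the fingers measure 114 mm over their backs; the gripper's body (76 mm by 85 mm) begins 54 mm behind the grasp point. The pads swing forward as they close: fully open they stand 13 mm farther back than shut.
Start: joints at [1.104, 0.3, 1.521, -0, 1.321, -0.067], TCP at [0.214, 0.507, 0.231] pointing down, gripper open.
Joint ranges: [-3.03, 3.03], [-0.79, 2.21], [0.23, 2.52], [-1.04, 4.18], [0, 3.07], [-2.55, 2.55]. Speed limits (rad/s): [2.22, 2.22, 2.57, 3.14, 3.14, 3.14].

## Interface

Orientations are given as a rotation vector (axis times angle).
In Python, from station import env gives the robot as it stands.
- The arm moves only by the tool arm_command, never from a script. Its argument "rows" is one flat list of numbers, 6 for each row, row after row: the shift along the world's x, y, z in shares of 1000 mm (1.0 is 1000 mm), then the turn, a rotation vector about the world's x, y, z in fractions of the full range, 1 being 90 degrees. In form: [x, y, z, ax, ay, az, x, y, z, ax, ay, az, ...]. A call has 1 to 8 rows; each row is the pose to reach, as a shift and turn from the pose commanded when the call began; what a row does not reach only later rows make up. A row lasts 1/10 s, in which the tool goes at most 50 mm and 8.59 degrees, less where a joint would pass 70% of its speed; a pose out of reach is approached as far as the arm can. A shift or turn number past 1, either way, is cut back to 1. A call with a gripper value outside its range is refused whole. "fingers" is the opening, from -1 (shut) to 1 (fully open), set as the call begins (left out, the last holds). The fingers move at their own pace and stop on an object; the grip force is fixed at half the most. Time passes only in rows, so rows that repeat a pose let the fingers close. It gives the time, the measured TCP pose, the force, the opening and the grip force at its end, in the units of the state.
- env.get_state(): the state, without advancing time (a new reading comes with each control period).
- env.camera(name): name is "side" or "top"; returns the picture (400x640x3 uint8, red, green, blue); there is no depth.
- env.camera_info(name): a dict with "vfov" (degrees; the focal length in pixels is half the picture's height over the tangent of half this angle, whatever the lens; pixels are square), "cx", "cy" (the principal point, pixels), "rvec" (rotation vector, rad) and "tvec" (3), from world to camera coordinates, as OpenCV has them. Camera axes: x right, y down, z forward; pixel columns grow to the right and rows downward; lengths in m; the calibration is good to about 2 mm. A picture is of the moment at which its call begins. camera_info takes no time and is no camera call.
- env.finish_job(): hands the job in; it is judged then, once.
The state is a dict: "clock": time; "joint_positions": joint angles; "qd": joint speeds; "joint_torque": joint torques, N m; "position": TCP position; "tool_rot": TCP orientation; "force": force on the tool from outside, world axes, zero at the start; "moment": the same for the moment, N m; "width": opening from 0.0 (shut) to 1.0 (fully open); "grip_force": force on a finger pad.
Only numpy, scipy, OpenCV 4.12 (cv2) and the standard library are available. Lean on these libraries where they do the work, as an engineer would, in place of code of your own. Each camera call takes 0.05 s, during which the arm holds its last target. There are 200 camera calls.

## Task

The next batch of exhibit labels starts at number 634: roll the three thumbwheels on the label printer until they read 6, 3, 4 from left to right as the printer's front is seen from the robot, each digit clicked squarely onto the yellow index lines. Only when the number is right, press the green load key all the way down and let it spring back. Use a light touch, never leaning on the printer with more than about 20 N, and leave the tubs and office things on the desk where they are.

Things in the scene. Friction and masses are not known exactly. Their poses are not given: they have to be found in the camera images.
- printer: label printer, fixed to the desk. Origin on the desk; x points from its front to its back, y to its left, z up (front faces the robot at yaw 0). Grey control deck x -75 to 65 mm, y -120 to 120, flat top 90 mm high, with three thumbwheels in a black frame on its left half and a green key on its right half. Behind it (x 65 to 155 mm) a white roll housing 124 mm high.
- wheel_left (a joint): angle of the left thumbwheel, rad: digit d is at the top, on the yellow index lines, at 0.628 x d (stops just past 0 and 9, no roll-over). Grows as the top of the rim is drawn towards the printer's front (-x); higher digits come up from behind. Hundreds digit; must read 6 (3.770).
- wheel_mid (a joint): angle of the middle thumbwheel, rad: digit d is at the top, on the yellow index lines, at 0.628 x d (stops just past 0 and 9, no roll-over). Grows as the top of the rim is drawn towards the printer's front (-x); higher digits come up from behind. Tens digit; must read 3 (1.885); it may already do so.
- wheel_right (a joint): angle of the right thumbwheel, rad: digit d is at the top, on the yellow index lines, at 0.628 x d (stops just past 0 and 9, no roll-over). Grows as the top of the rim is drawn towards the printer's front (-x); higher digits come up from behind. Units digit; must read 4 (2.513).
- wheel_left_top (a point): fixed point at the top of the left wheel's smooth rim: x 0, y 75, z 102 mm in the printer's frame, same axes. The three wheels are alike, large ones for gloved hands: black with white digits, rim radius 30 mm, 18 mm wide, 30 mm from one to the next, axle along the printer's y at height 72 mm, so the rim stands 12 mm out of the deck
- wheel_mid_top (a point): the same point of the middle wheel: x 0, y 45, z 102 mm in the printer's frame. One digit is 36 deg, 19 mm of rim. Between the digits, 18 deg either side of each, round grip ribs stand 1.8 mm out of the rim, so the rim's height under a fingertip changes as it turns
- wheel_right_top (a point): the same point of the right wheel: x 0, y 15, z 102 mm in the printer's frame. A sprung roller inside clicks each wheel into its digits: about 2 N along the rim carries it to the next, and past half way it snaps on by itself (rarely one starts half way). Wheels do not give downwards; a fingertip pressed on the rim with 4 to 10 N and drawn along turns one by friction
- load_key (a joint): travel of the green load key in m: 0 released, 0.006 all the way down; a spring of 1.5 N at first to 5 N fully down returns it
- load_key_top (a point): centre of the load key's top face: green round key, 28 mm across, in a black collar 44 mm across and 12 mm high; top face 112 mm above the desk (22 mm above the deck) at x -10, y -70 mm in the printer's frame; moves with the key
- tub_red: bystander: red sealed exhibit tub with white lid, 69 mm across, 70 mm high, origin under its centre; left of the printer
- tub_black: bystander: black tub of the same size
- tub_tan: bystander: tan tub of the same size
- label_roll: bystander: spare paper label roll standing on its flat side, 84 mm across, 50 mm high, right of the printer
- marker: bystander: blue and white marker pen lying in front of the printer, 130 mm long, 16 mm thick
- stapler: bystander: red and black stapler, 140 mm long, 45 mm high, farther left
- tape_dispenser: bystander: black tape dispenser, 150 mm long, 88 mm high, farther right

How it is judged:
By the outcome, as a careful person would: the job done as asked, in the order asked, and still so for the second after the job is handed in, with the robot touching nothing.
It also fails if it takes over 72 s, if anything falls off the work surface, if the arm or the gripper's body presses on something with over 40 N, if the wrist force passes 120 N, or if a joint passes its speed limit or range.

## Working session

There is one attempt and no reset: what is moved stays moved. The work goes in short steps, Python scripts to look and compute and a tool call to move; the robot and the scene stay as the last step left them, time stands still between calls to the robot, and variables do not carry over. Pictures are saved under pics/ and viewed, at most 10 in all, crops included, and the job is handed in when it is done.

Besides the shell and the picture viewer there is one more tool, called after "Call:" by a JSON object that holds its "api" and its "payload", one argument or row to a line. arm_command: Moves the arm, as the interface text tells. Its arguments: {"type":"object","properties":{"rows":{"type":"array"},"fingers":{"type":"number"}},"required":["rows"]}

```bash
mkdir -p pics; ls; python3 - <<'E'
from station import env
import cv2
for n in("top","side"):
    im=env.camera(n); cv2.imwrite(f"pics/{n}0.png",im[:,:,::-1]); print(env.camera_info(n))
s=env.get_state(); print(s, env.pinch_z)
E
```

```text
pics
{'vfov': 57.087705703893306, 'cx': 320.6013627682961, 'cy': 197.63614720420185, 'rvec': array([ 2.15272755, -2.11772964,  0.15359898]), 'tvec': array([-0.01720408,  0.55352518,  0.93445829])}
{'vfov': 49.74697700909433, 'cx': 320.5906842813651, 'cy': 198.89823232013796, 'rvec': array([ 1.96623679, -0.75371755,  0.41311381]), 'tvec': array([-0.43599746,  0.27984318,  0.83946386])}
{'clock': 0.1, 'joint_positions': array([ 1.10438245e+00,  3.00420311e-01,  1.52151766e+00,  5.83807732e-06,
        1.32071124e+00, -6.66246496e-02]), 'qd': array([ 0.00148272, -0.00402713, -0.00083503,  0.00041308, -0.00143125,
       -0.00097228]), 'joint_torque': array([ 2.08375597e-03, -5.44384503e+01, -3.62368798e+01,  3.09862003e-05,
        3.03611763e-03, -1.00222925e-05]), 'position': array([0.21399195, 0.50643357, 0.23077601]), 'tool_rot': array([-6.23759432e-01, -3.07875679e+00,  1.59856512e-03]), 'force': array([-0.34414647,  0.57041727,  0.78652103]), 'moment': array([-0.01383026,  0.05886651,  0.00037804]), 'grip_force': 0.0, 'width': 1.0067047380147538} 0.0187
```

View pics/top0.png

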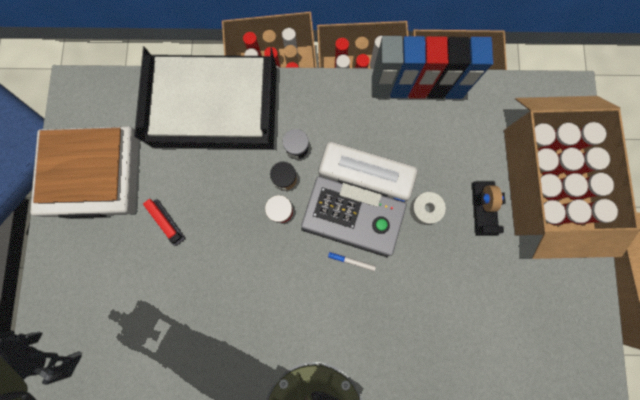

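View pics/side0.png

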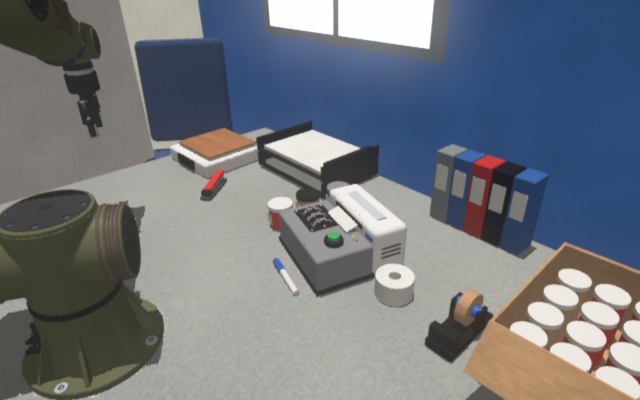

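The top view shows the printer, with its key near (381,225) and its wheels near (337,207). In the side view the key is at (334,238) and the wheels near (312,217). I'll enlarge both.

```bash
cat > h.py <<'E'
import numpy as np, cv2
from station import env
def cam(n):
    c=env.camera_info(n); f=200/np.tan(np.radians(c['vfov'])/2)
    return np.array([[f,0,c['cx']],[0,f,c['cy']],[0,0,1]]),np.array(c['rvec']),np.array(c['tvec'])
def proj(n,P):
    K,r,t=cam(n); return cv2.projectPoints(np.float64(P).reshape(-1,3),r,t,K,None)[0][:,0]
def ray(n,uv,z):
    K,r,t=cam(n); R=cv2.Rodrigues(r)[0]; d=R.T@np.linalg.inv(K)@[*uv,1]; c=-R.T@t
    return c+d*(z-c[2])/d[2]
def green(im):
    h=cv2.cvtColor(im,cv2.COLOR_RGB2HSV); m=((h[...,0]>50)&(h[...,0]<80)&(h[...,1]>150)&(h[...,2]>70))
    y,x=np.nonzero(m); return x.mean(),y.mean(),len(x)
E
python3 - <<'E'
from h import *
a=cv2.imread("pics/top0.png");b=cv2.imread("pics/side0.png")
for n,i in(("top",a),("side",b)):
    g=green(i[:,:,::-1].copy()); print(n,g,ray(n,g[:2],.112))
A=cv2.resize(a[138:258,298:422],None,fx=4.8,fy=4.8,interpolation=cv2.INTER_CUBIC)
cv2.imwrite("pics/topc.png",A)
B=cv2.resize(b[190:265,275:375],None,fx=7.5,fy=7.5,interpolation=cv2.INTER_CUBIC)
cv2.imwrite("pics/sidec.png",B)
E
```

```text
top (np.float64(384.46153846153845), np.float64(223.0), 13) [ 0.482794   -0.16575844  0.112     ]
side (np.float64(nan), np.float64(nan), 0) [nan nan nan]h.py:13: RuntimeWarning: Mean of empty slice.
  y,x=np.nonzero(m); return x.mean(),y.mean(),len(x)
  ret = ret.dtype.type(ret / rcount)
```

View pics/topc.png

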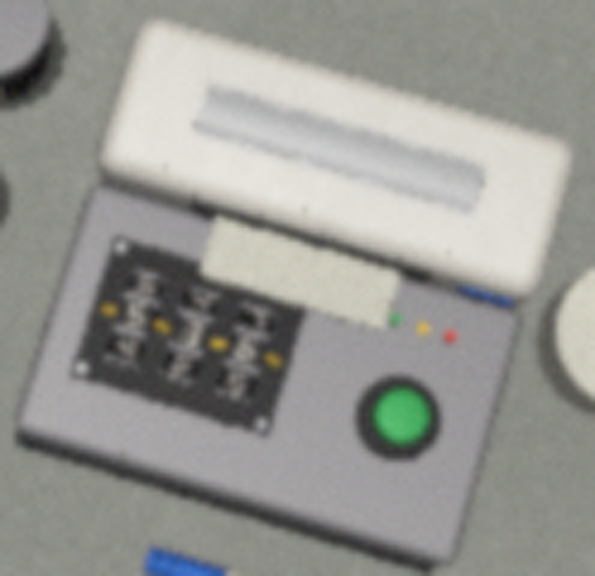

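View pics/sidec.png

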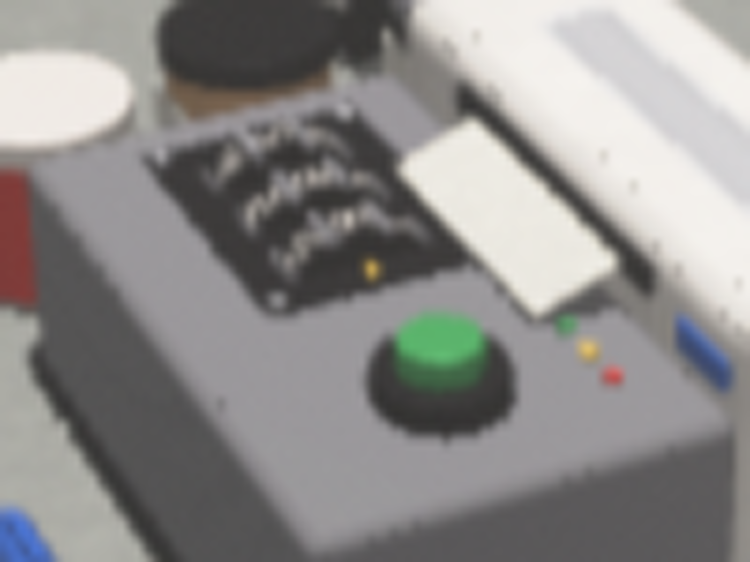

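The crops show three digits on each wheel, with the yellow index marks at crop (110,310) to (273,360) and the key at (403,416). The side crop has the key at (440,340) and deck corners near (310,555), (730,430) and (35,170). I'll fit the pose, then rectify the wheels.

```bash
python3 - <<'E'
from h import *
from scipy.optimize import least_squares
T=lambda u,v:((u+.5)/4.8-.5+298,(v+.5)/4.8-.5+138)
S=lambda u,v:((u+.5)/7.5-.5+275,(v+.5)/7.5-.5+190)
obs=[("top",(-10,-70,112),T(403,416)),("top",(0,90,92),T(110,310)),("top",(0,0,92),T(273,360)),
("top",(0,60,92),T(163,327)),("top",(0,30,92),T(219,344)),("top",(-75,120,90),T(20,430)),("top",(-75,-120,90),T(446,556)),
("side",(-10,-70,112),S(440,340)),("side",(0,0,92),S(372,269)),("side",(-75,-120,90),S(312,552)),("side",(-75,120,90),S(32,175))]
def W(p,P):
    c,s=np.cos(p[2]),np.sin(p[2]);P=np.array(P)/1000
    return np.array([p[0]+c*P[0]-s*P[1],p[1]+s*P[0]+c*P[1],P[2]])
f=lambda p:np.concatenate([proj(n,W(p,P))[0]-o for n,P,o in obs])
r=least_squares(f,[.48,-.1,-.2],loss='soft_l1'); print(r.x,np.degrees(r.x[2])); print(f(r.x).reshape(-1,2).round(1))
for P in[(0,75,102),(0,45,102),(0,15,102),(-10,-70,112)]:print(P,W(r.x,P).round(4))
np.save("pose.npy",r.x)
# rectified plane z=100mm, x -35..35, y -5..95 ; averaging 12 frames
im=np.mean([env.camera("top").astype(float) for _ in range(12)],0)
sm=np.mean([env.camera("side").astype(float) for _ in range(12)],0)
np.save("top.npy",im);np.save("side.npy",sm)
# unroll: arc angle -60..60 deg, y 0..90
outs=[]
for n,i in(("top",im),("side",sm)):
    a=np.radians(np.linspace(62,-62,330)); y=np.linspace(92,-2,470)
    A,Y=np.meshgrid(a,y,indexing='ij')
    P=np.stack([30*np.sin(A),Y,72+30*np.cos(A)],-1).reshape(-1,3)/1000
    c,s=np.cos(r.x[2]),np.sin(r.x[2])
    Q=np.stack([r.x[0]+c*P[:,0]-s*P[:,1],r.x[1]+s*P[:,0]+c*P[:,1],P[:,2]],-1)
    m=proj(n,Q).reshape(330,470,2).astype(np.float32)
    o=cv2.remap(i.astype(np.float32),m[...,0],m[...,1],cv2.INTER_CUBIC).mean(2)
    o=cv2.normalize(o,None,0,255,cv2.NORM_MINMAX).astype(np.uint8)
    cv2.line(o,(0,165),(12,165),255,1); outs.append(o)
cv2.imwrite("pics/unroll.png",cv2.resize(np.hstack(outs),None,fx=.85,fy=1.5))
E
```

```text
[ 0.5095373  -0.09534273 -0.28322422] -16.227552202706434
[[ 0.4 -0.3]
 [ 0.1 -0.1]
 [ 0.4 -0. ]
 [ 0.4 -0.2]
 [ 0.2 -0.2]
 [-1.5 -0.1]
 [ 2.5  2.4]
 [ 0.1 -0.9]
 [-0.2 -0.2]
 [-0.  -0.5]
 [-2.  -2.6]]
(0, 75, 102) [ 0.5305 -0.0233  0.102 ]
(0, 45, 102) [ 0.5221 -0.0521  0.102 ]
(0, 15, 102) [ 0.5137 -0.0809  0.102 ]
(-10, -70, 112) [ 0.4804 -0.1598  0.112 ]
```

View pics/unroll.png

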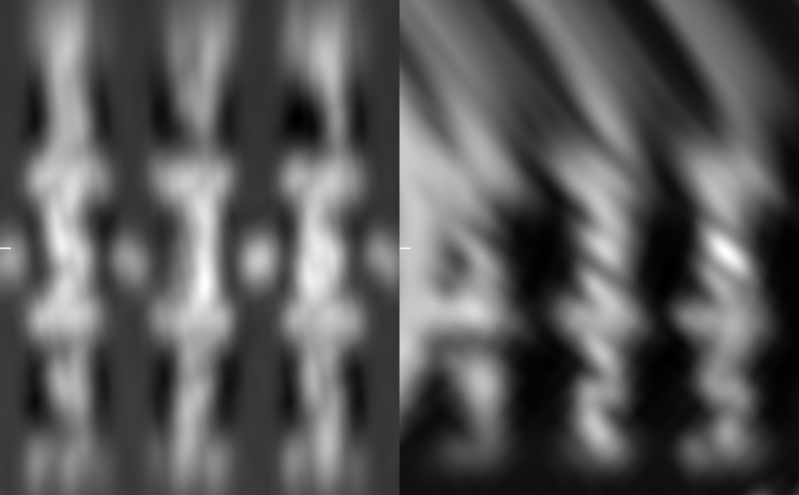

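The unrolled view shows ribs at about ±18° on all three wheels, so they are seated on digits, but I can't read the digits by eye. I'll read them by rendering each candidate digit and matching it.

```bash
cat > readd.py <<'E'
from h import *
import sys
from scipy.ndimage import gaussian_filter
SS=6
def ptex(font,th,hmm,wmm):
    # 20 px/mm; cell 19mm tall x 18 wide per digit
    tex=np.zeros((10,376,360),np.float32)
    for d in range(10):
        g=np.zeros((200,200),np.uint8); cv2.putText(g,str(d),(60,140),font,4,255,th)
        y,x=np.nonzero(g); y0,y1=y.min(),y.max()
        g=g[y0:y1+1,x.min():x.max()+1]
        w=wmm*g.shape[1]/ (70 if 1 else 1); 
        g=cv2.resize(g,(max(4,int(w*20)),int(hmm*20)),interpolation=cv2.INTER_AREA)[:376,:356]
        a=(376-g.shape[0])//2;b=(360-g.shape[1])//2; tex[d,a:a+g.shape[0],b:b+g.shape[1]]=g/255.
    return tex
def maps(n,pose,yc,da=0):
    K,r,t=cam(n);R=cv2.Rodrigues(r)[0]
    c,s=np.cos(pose[2]),np.sin(pose[2]);M=np.array([[c,-s,0],[s,c,0],[0,0,1]])
    C=M.T@(-R.T@t-[pose[0],pose[1],0])*1000
    ctr=proj(n,M@np.array([0,yc,102])/1000+[pose[0],pose[1],0])[0].round().astype(int)
    h=15
    u=(np.arange((2*h+1)*SS)+.5)/SS-.5+ctr[0]-h; v=(np.arange((2*h+1)*SS)+.5)/SS-.5+ctr[1]-h
    U,V=np.meshgrid(u,v); D=np.stack([U,V,np.ones_like(U)],-1)@np.linalg.inv(K).T@R@M
    ox,oz=C[0],C[2]-72; a=D[...,0]**2+D[...,2]**2;b=ox*D[...,0]+oz*D[...,2];q=b*b-a*(ox*ox+oz*oz-900)
    l=(-b-np.sqrt(np.maximum(q,0)))/a; X=ox+l*D[...,0];Z=oz+l*D[...,2];Y=C[1]+l*D[...,1]-yc
    ang=np.degrees(np.arctan2(X,Z)); ok=(q>0)&(abs(Y)<8.5)&(Z>19)
    return ctr,h,ang,Y,ok
def pool(a): k=a.shape[0]//SS; return a.reshape(k,SS,k,SS).mean((1,3))
def read(ims,pose,names=("top","side"),verbose=True):
    fonts=[(f,t,hm,w) for f in(cv2.FONT_HERSHEY_SIMPLEX,cv2.FONT_HERSHEY_DUPLEX) for t in(8,14) for hm in(9,11,13) for w in(6,8,10)]
    texs=[ptex(*f) for f in fonts]
    tot=np.zeros((3,len(fonts),10))
    for wi,yc in enumerate((75,45,15)):
        for n in names:
            ctr,h,ang,Y,ok=maps(n,pose,yc)
            k=np.round(ang/36).astype(int); loc=ang-36*k
            m=ok&(abs(loc)<13)&(abs(k)<=1)
            wt=pool(m.astype(float))>.6
            row=np.clip(((-loc/36+.5)*376).astype(int),0,375);col=np.clip(((-Y/18+.5)*360).astype(int),0,359)
            g=ims[n].mean(2)
            pats=[]
            for sx in(-1,-.5,0,.5,1):
              for sy in(-1,-.5,0,.5,1):
                p=cv2.getRectSubPix(g.astype(np.float32),(2*h+1,2*h+1),(float(ctr[0]+sx),float(ctr[1]+sy)))[wt]; pats.append((p-p.mean())/p.std())
            pats=np.array(pats)
            for fi,tex in enumerate(texs):
                sh={kk:None for kk in(-1,0,1)}
                for d in range(10):
                    im=np.where(m,tex[(d+k)%10,row,col],0)
                    q=gaussian_filter(pool(im),.5)[wt]; q=(q-q.mean())/q.std()
                    tot[wi,fi,d]+=(pats@q/len(q)).max()/len(names)
    bf=tot.max(2).sum(0).argmax(); 
    for wi in range(3):
        print("best font",fonts[bf],tot[wi,bf].round(2),tot[wi,bf].argmax(),"| max over fonts",tot[wi].max(0).round(2),tot[wi].max(0).argmax())
if __name__=="__main__":
    ims={n:np.load(n+".npy") for n in("top","side")}; p=np.load("pose.npy")
    for nm in(("top","side"),("top",),("side",)): print(nm); read(ims,p,nm)
E
time python3 readd.py
python3 - <<'E'
import numpy as np,cv2
im=np.load("top.npy")[...,::-1]; c=im[190:230,315:362]
c=np.clip(cv2.resize(c,None,fx=14,fy=14,interpolation=cv2.INTER_LANCZOS4),0,255)
M=cv2.getRotationMatrix2D((c.shape[1]/2,c.shape[0]/2),16,1)
cv2.imwrite("pics/wh.png",np.clip(cv2.warpAffine(c,M,(c.shape[1],c.shape[0]))*1.3,0,255))
E
```

```text
('top', 'side')
best font (2, 14, 13, 10) [0.58 0.43 0.69 0.58 0.57 0.67 0.62 0.53 0.7  0.6 ] 8 | max over fonts [0.62 0.52 0.69 0.59 0.6  0.68 0.64 0.57 0.7  0.65] 8
best font (2, 14, 13, 10) [0.64 0.55 0.73 0.73 0.67 0.67 0.69 0.57 0.75 0.7 ] 8 | max over fonts [0.71 0.59 0.73 0.75 0.67 0.7  0.72 0.6  0.77 0.73] 8
best font (2, 14, 13, 10) [0.67 0.39 0.68 0.57 0.67 0.56 0.76 0.48 0.7  0.67] 6 | max over fonts [0.7  0.43 0.68 0.59 0.67 0.59 0.76 0.49 0.71 0.67] 6
('top',)
best font (2, 14, 13, 8) [0.71 0.56 0.76 0.7  0.71 0.74 0.75 0.61 0.81 0.74] 8 | max over fonts [0.71 0.56 0.77 0.71 0.71 0.75 0.75 0.61 0.81 0.74] 8
best font (2, 14, 13, 8) [0.7  0.57 0.68 0.72 0.68 0.67 0.75 0.61 0.75 0.73] 6 | max over fonts [0.71 0.57 0.68 0.72 0.68 0.67 0.75 0.61 0.75 0.74] 6
best font (2, 14, 13, 8) [0.71 0.39 0.6  0.55 0.59 0.55 0.73 0.47 0.65 0.62] 6 | max over fonts [0.71 0.41 0.63 0.55 0.6  0.55 0.75 0.47 0.66 0.62] 6
('side',)
best font (0, 14, 13, 6) [0.52 0.43 0.54 0.45 0.47 0.63 0.53 0.52 0.57 0.55] 5 | max over fonts [0.55 0.49 0.64 0.54 0.52 0.63 0.55 0.53 0.6  0.58] 2
best font (0, 14, 13, 6) [0.71 0.61 0.75 0.78 0.64 0.73 0.7  0.61 0.77 0.72] 3 | max over fonts [0.72 0.62 0.79 0.79 0.67 0.74 0.7  0.62 0.78 0.73] 2
best font (0, 14, 13, 6) [0.67 0.45 0.69 0.55 0.71 0.62 0.72 0.49 0.76 0.69] 8 | max over fonts [0.7  0.5  0.75 0.64 0.74 0.63 0.78 0.51 0.76 0.73] 6
real	0m9.871s
user	0m9.380s
sys	0m0.970s
[ WARN:0@0.103] global loadsave.cpp:1063 imwrite_ Unsupported depth image for selected encoder is fallbacked to CV_8U.
```

View pics/wh.png

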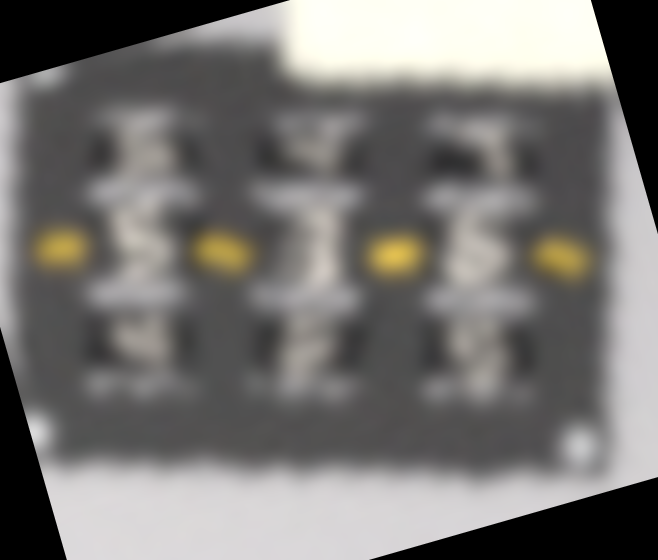

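The rectified picture shows 6/5/4 (back/top/front) on the left wheel, 4/3/2 on the middle and 7/6/5 on the right, so the printer reads 5-3-6. The left wheel needs one click towards the front, the right needs two towards the back, and the middle stays as it is. I'll move above the left wheel with the fingers shut, tool y along the printer's x.

Units first: shifts go in shares of 1000 mm and turns go in shares of 90 degrees. So -265 mm / 1000 = -0.265, -232 mm / 1000 = -0.232, -5.2 degrees / 90 = -0.0578.

Call:
{"api": "arm_command", "payload": {
  "rows": [0.02, -0.033, 0, 0, 0, -0.0578, 0.04, -0.066, 0, 0, 0, -0.1156, 0.059, -0.099, 0, 0, 0, -0.1733, 0.079, -0.132, 0, 0, 0, -0.2311, 0.099, -0.165, 0, 0, 0, -0.2889, 0.119, -0.198, 0, 0, 0, -0.3467, 0.138, -0.232, 0, 0, 0, -0.4044, 0.158, -0.265, 0, 0, 0, -0.4622],
  "fingers": -1
}}

```text
clock: 2.1
position: [0.3726, 0.2401, 0.2315]
tool_rot: [1.681, 2.654, 0.001]
force: [0.0, 1.1, 0.1]
width: 0.0
grip_force: 0.0
```

In the tool's units: -265 mm / 1000 = -0.265, -232 mm / 1000 = -0.232, -41.7 degrees / 90 = -0.4633.

Call:
{"api": "arm_command", "payload": {
  "rows": [0.02, -0.033, 0, 0, 0, -0.0578, 0.04, -0.066, 0, 0, 0, -0.1156, 0.059, -0.099, 0, 0, 0, -0.1733, 0.079, -0.132, 0, 0, 0, -0.2311, 0.099, -0.165, 0, 0, 0, -0.2889, 0.119, -0.198, 0, 0, 0, -0.3467, 0.138, -0.232, 0, 0, 0, -0.4044, 0.158, -0.265, 0, 0, 0, -0.4633]
}}

```text
clock: 2.9
position: [0.5306, -0.025, 0.2314]
tool_rot: [2.516, 1.881, 0.0]
force: [-0.2, 0.1, -0.1]
width: 0.001
grip_force: 0.0
```

In the tool's units: -113 mm / 1000 = -0.113, -100 mm / 1000 = -0.1.

Call:
{"api": "arm_command", "payload": {
  "rows": [0, 0, -0.05, 0, 0, 0, 0, 0, -0.1, 0, 0, 0, 0, 0, -0.113, 0, 0, 0, 0, 0, -0.113, 0, 0, 0, 0, 0, -0.113, 0, 0, 0]
}}

```text
clock: 3.4
position: [0.5312, -0.0233, 0.1205]
tool_rot: [2.511, 1.885, 0.003]
force: [0.0, -0.3, -0.2]
width: 0.0
grip_force: 0.0
```

```bash
python3 - <<'E'
from h import *
s=env.get_state();print(s)
p=np.load("pose.npy");c,a=np.cos(p[2]),np.sin(p[2])
d=(s['position'][:2]-p[:2])*1000;print("printer frame",c*d[0]+a*d[1],-a*d[0]+c*d[1])
R=cv2.Rodrigues(s['tool_rot'])[0];print(np.degrees(np.arctan2(R[1,1],R[0,1])),R[:,2])
for n in("top","side"):cv2.imwrite(f"pics/{n}1.png",env.camera(n)[:,:,::-1])
t=cv2.imread("pics/top1.png")[138:258,290:430];b=cv2.imread("pics/side1.png")[130:270,240:400]
cv2.imwrite("pics/c1.png",np.hstack([cv2.resize(t,(390,400)),cv2.resize(b,(400,400))]))
E
```

```text
{'clock': 3.4, 'joint_positions': array([-1.12759441e-01,  3.77713440e-01,  1.69234445e+00, -1.88530447e-05,
        1.06877638e+00,  1.69764267e-01]), 'qd': array([ 6.23093429e-04, -1.83431520e-02, -7.84928835e-03,  1.03083551e-03,
       -4.74723610e-03,  1.59626884e-05]), 'joint_torque': array([-1.53708234e-01, -5.18421471e+01, -3.01858664e+01, -2.99988838e-03,
       -5.50023315e-02, -1.10069327e-04]), 'position': array([ 0.53116241, -0.02331887,  0.12053875]), 'tool_rot': array([2.51054234, 1.88541743, 0.00313013]), 'force': array([ 0.01473639, -0.3136786 , -0.22404712]), 'moment': array([ 0.00286949,  0.03459923, -0.01909064]), 'grip_force': 0.0, 'width': 0.00011962497556042116}
printer frame 0.6362858381072698 75.19758985359519
-16.186932636432843 [ 2.73900904e-03 -3.26797231e-04 -9.99996196e-01]
```

View pics/c1.png

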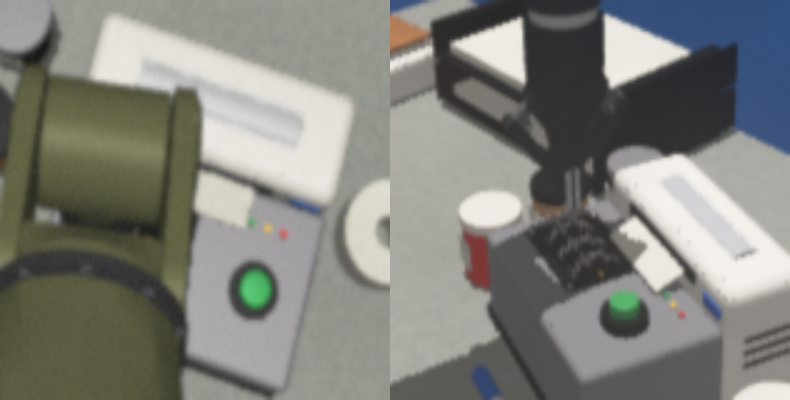

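The gripper stands over the left wheel and is clear of everything. Lowering to just above contact.

In the tool's units: -13 mm / 1000 = -0.013, -12 mm / 1000 = -0.012.

Call:
{"api": "arm_command", "payload": {
  "rows": [0, 0, -0.006, 0, 0, 0, 0, 0, -0.012, 0, 0, 0, 0, 0, -0.013, 0, 0, 0, 0, 0, -0.013, 0, 0, 0]
}}

```text
clock: 3.9
position: [0.53, -0.0234, 0.1051]
tool_rot: [-2.512, -1.886, 0.001]
force: [-0.5, -0.6, -0.3]
width: 0.0
grip_force: 0.0
```

In the tool's units: -1.5 mm / 1000 = -0.0015, -1 mm / 1000 = -0.001.

Call:
{"api": "arm_command", "payload": {
  "rows": [0, 0, -0.0005, 0, 0, 0, 0, 0, -0.001, 0, 0, 0, 0, 0, -0.0015, 0, 0, 0, 0, 0, -0.0015, 0, 0, 0]
}}

```text
clock: 4.3
position: [0.5301, -0.0234, 0.1038]
tool_rot: [2.512, 1.886, 0.0]
force: [0.0, 0.0, 0.2]
width: 0.002
grip_force: 0.0
```

In the tool's units: -1 mm / 1000 = -0.001, -0.5 mm / 1000 = -0.0005.

Call:
{"api": "arm_command", "payload": {
  "rows": [0, 0, -0.0005, 0, 0, 0, 0, 0, -0.001, 0, 0, 0, 0, 0, -0.001, 0, 0, 0]
}}

```text
clock: 4.6
position: [0.53, -0.0234, 0.1027]
tool_rot: [-2.512, -1.886, 0.0]
force: [0.5, -0.4, 0.7]
width: 0.003
grip_force: 0.0
```

In the tool's units: -0.4 mm / 1000 = -0.0004.

Call:
{"api": "arm_command", "payload": {
  "rows": [0, 0, -0.0004, 0, 0, 0, 0, 0, -0.0004, 0, 0, 0]
}}

```text
clock: 4.8
position: [0.5301, -0.0234, 0.1023]
tool_rot: [-2.512, -1.886, 0.0]
force: [0.2, 0.2, 0.1]
width: -0.003
grip_force: 0.0
```

In the tool's units: -0.4 mm / 1000 = -0.0004.

Call:
{"api": "arm_command", "payload": {
  "rows": [0, 0, -0.0004, 0, 0, 0, 0, 0, -0.0004, 0, 0, 0]
}}

```text
clock: 5.0
position: [0.5302, -0.0234, 0.1021]
tool_rot: [2.512, 1.886, 0.0]
force: [-0.0, -0.3, 1.7]
width: -0.001
grip_force: 0.5
```

In the tool's units: -0.3 mm / 1000 = -0.0003.

Call:
{"api": "arm_command", "payload": {
  "rows": [0, 0, -0.0003, 0, 0, 0, 0, 0, -0.0003, 0, 0, 0]
}}

```text
clock: 5.2
position: [0.5303, -0.0234, 0.102]
tool_rot: [2.512, 1.886, 0.001]
force: [-0.7, 0.4, 4.2]
width: 0.0
grip_force: 2.3
```

In the tool's units: -0.2 mm / 1000 = -0.0002.

Call:
{"api": "arm_command", "payload": {
  "rows": [0, 0, -0.0002, 0, 0, 0, 0, 0, -0.0002, 0, 0, 0]
}}

```text
clock: 5.4
position: [0.5303, -0.0234, 0.102]
tool_rot: [2.512, 1.886, 0.001]
force: [-1.9, 0.2, 7.3]
width: 0.0
grip_force: 3.4
```

Call:
{"api": "arm_command", "payload": {
  "rows": [-0.001, 0.0003, 0.0001, 0, 0, 0, -0.0019, 0.0006, 0.0002, 0, 0, 0]
}}

```text
clock: 5.6
position: [0.5286, -0.0229, 0.102]
tool_rot: [2.511, 1.885, 0.002]
force: [1.7, -2.5, 2.8]
width: 0.002
grip_force: 1.9
```

In the tool's units: -1.9 mm / 1000 = -0.0019, -1 mm / 1000 = -0.001.

Call:
{"api": "arm_command", "payload": {
  "rows": [-0.001, 0.0003, 0.0001, 0, 0, 0, -0.0019, 0.0006, 0.0002, 0, 0, 0]
}}

```text
clock: 5.8
position: [0.5263, -0.0222, 0.102]
tool_rot: [2.512, 1.886, 0.0]
force: [2.2, -2.1, 5.0]
width: 0.0
grip_force: 2.0
```

In the tool's units: -1.9 mm / 1000 = -0.0019, -1 mm / 1000 = -0.001.

Call:
{"api": "arm_command", "payload": {
  "rows": [-0.001, 0.0003, 0, 0, 0, 0, -0.0019, 0.0006, 0, 0, 0, 0]
}}

```text
clock: 6.0
position: [0.5243, -0.0216, 0.102]
tool_rot: [2.512, 1.886, -0.0]
force: [1.2, -2.3, 4.5]
width: 0.001
grip_force: 2.5
```

In the tool's units: -1.9 mm / 1000 = -0.0019, -1 mm / 1000 = -0.001.

Call:
{"api": "arm_command", "payload": {
  "rows": [-0.001, 0.0003, 0, 0, 0, 0, -0.0019, 0.0006, 0, 0, 0, 0]
}}

```text
clock: 6.2
position: [0.5223, -0.021, 0.1019]
tool_rot: [-2.512, -1.886, 0.0]
force: [0.1, -1.1, 5.1]
width: 0.002
grip_force: 2.2
```

In the tool's units: -1.9 mm / 1000 = -0.0019, -1 mm / 1000 = -0.001.

Call:
{"api": "arm_command", "payload": {
  "rows": [-0.001, 0.0003, 0, 0, 0, 0, -0.0019, 0.0006, 0, 0, 0, 0]
}}

```text
clock: 6.4
position: [0.5202, -0.0204, 0.1017]
tool_rot: [-2.512, -1.886, 0.001]
force: [-1.2, -2.0, 2.6]
width: -0.001
grip_force: 1.3
```

In the tool's units: -2.9 mm / 1000 = -0.0029, -1.4 mm / 1000 = -0.0014.

Call:
{"api": "arm_command", "payload": {
  "rows": [-0.0014, 0.0004, 0, 0, 0, 0, -0.0029, 0.0008, 0, 0, 0, 0]
}}

```text
clock: 6.6
position: [0.5172, -0.0194, 0.1015]
tool_rot: [-2.512, -1.886, 0.001]
force: [0.0, 0.2, -0.5]
width: -0.002
grip_force: 0.0
```

The lateral force fell through zero and contact was lost, which fits the wheel having snapped on. Lifting and moving to the right wheel.

In the tool's units: -61.5 mm / 1000 = -0.0615, -3.5 mm / 1000 = -0.0035.

Call:
{"api": "arm_command", "payload": {
  "rows": [0, 0, 0.012, 0, 0, 0, 0, 0, 0.025, 0, 0, 0, -0.002, -0.031, 0.025, 0, 0, 0, -0.0035, -0.0615, 0.025, 0, 0, 0, -0.0035, -0.0615, 0.015, 0, 0, 0, -0.0035, -0.0615, 0.005, 0, 0, 0, -0.0035, -0.0615, 0.0025, 0, 0, 0, -0.0035, -0.0615, 0.002, 0, 0, 0]
}}

```text
clock: 7.4
position: [0.5141, -0.0803, 0.1036]
tool_rot: [-2.511, -1.887, 0.001]
force: [0.6, -0.1, -0.1]
width: 0.003
grip_force: 0.0
```

In the tool's units: -1 mm / 1000 = -0.001, -0.5 mm / 1000 = -0.0005.

Call:
{"api": "arm_command", "payload": {
  "rows": [0, 0, -0.0005, 0, 0, 0, 0, 0, -0.001, 0, 0, 0, 0, 0, -0.001, 0, 0, 0]
}}

```text
clock: 7.7
position: [0.5143, -0.0809, 0.1031]
tool_rot: [2.512, 1.886, 0.0]
force: [-0.2, -0.3, -0.4]
width: -0.002
grip_force: 0.0
```

In the tool's units: -0.7 mm / 1000 = -0.0007, -0.4 mm / 1000 = -0.0004.

Call:
{"api": "arm_command", "payload": {
  "rows": [0, 0, -0.0004, 0, 0, 0, 0, 0, -0.0007, 0, 0, 0, 0, 0, -0.0007, 0, 0, 0]
}}

```text
clock: 8.0
position: [0.5142, -0.0811, 0.1022]
tool_rot: [-2.512, -1.886, 0.0]
force: [-0.2, -0.1, 0.6]
width: 0.004
grip_force: 0.0
```

In the tool's units: -0.7 mm / 1000 = -0.0007, -0.4 mm / 1000 = -0.0004.

Call:
{"api": "arm_command", "payload": {
  "rows": [0, 0, -0.0004, 0, 0, 0, 0, 0, -0.0007, 0, 0, 0, 0, 0, -0.0007, 0, 0, 0]
}}

```text
clock: 8.3
position: [0.5144, -0.0812, 0.102]
tool_rot: [2.512, 1.886, 0.001]
force: [-2.0, 0.3, 5.5]
width: -0.001
grip_force: 2.9
```

In the tool's units: 2.9 mm / 1000 = 0.0029, 1.9 mm / 1000 = 0.0019.

Call:
{"api": "arm_command", "payload": {
  "rows": [0.001, -0.0003, 0, 0, 0, 0, 0.0019, -0.0006, 0, 0, 0, 0, 0.0029, -0.0008, 0, 0, 0, 0]
}}

```text
clock: 8.6
position: [0.5172, -0.0819, 0.102]
tool_rot: [2.512, 1.886, 0.0]
force: [-2.9, -0.4, 4.8]
width: 0.001
grip_force: 3.2
```

Call:
{"api": "arm_command", "payload": {
  "rows": [0.001, -0.0003, 0, 0, 0, 0, 0.0019, -0.0006, 0, 0, 0, 0, 0.0029, -0.0008, 0, 0, 0, 0]
}}

```text
clock: 8.9
position: [0.5202, -0.0828, 0.1019]
tool_rot: [2.512, 1.886, 0.0]
force: [-1.1, -0.5, 5.9]
width: -0.003
grip_force: 2.5
```

In the tool's units: 2.9 mm / 1000 = 0.0029, 1.9 mm / 1000 = 0.0019.

Call:
{"api": "arm_command", "payload": {
  "rows": [0.001, -0.0003, 0, 0, 0, 0, 0.0019, -0.0006, 0, 0, 0, 0, 0.0029, -0.0008, 0, 0, 0, 0]
}}

```text
clock: 9.2
position: [0.5231, -0.0836, 0.1017]
tool_rot: [2.512, 1.886, 0.0]
force: [-0.9, -0.3, 4.9]
width: 0.004
grip_force: 2.1
```

In the tool's units: 2.9 mm / 1000 = 0.0029, 1.9 mm / 1000 = 0.0019.

Call:
{"api": "arm_command", "payload": {
  "rows": [0.001, -0.0003, 0, 0, 0, 0, 0.0019, -0.0006, 0, 0, 0, 0, 0.0029, -0.0008, 0, 0, 0, 0]
}}

```text
clock: 9.5
position: [0.5258, -0.0843, 0.1013]
tool_rot: [-2.512, -1.886, 0.0]
force: [-0.8, -0.7, 1.3]
width: 0.002
grip_force: 0.6
```

Drawn 12 mm. I'll lift and stand over the key so the wheels can be seen.

In the tool's units: -140 mm / 1000 = -0.14, -120 mm / 1000 = -0.12.

Call:
{"api": "arm_command", "payload": {
  "rows": [0, 0, 0.015, 0, 0, 0, 0, 0, 0.05, 0, 0, 0, -0.02, -0.04, 0.06, 0, 0, 0, -0.045, -0.08, 0.06, 0, 0, 0, -0.045, -0.12, 0.06, 0, 0, 0, -0.045, -0.14, 0.06, 0, 0, 0]
}}

```text
clock: 10.1
position: [0.48, -0.2267, 0.1614]
tool_rot: [2.514, 1.884, -0.0]
force: [-0.3, 1.1, 0.4]
width: -0.001
grip_force: 0.0
```

```bash
cat > look.py <<'E'
from h import *
import sys
k=sys.argv[1]; out=[]
for n,(y0,y1,x0,x1) in(("top",(190,230,315,362)),("side",(200,235,288,342))):
    im=np.mean([env.camera(n).astype(np.float32) for _ in range(6)],0)[...,::-1]; np.save(f"{n}{k}.npy",im)
    c=np.clip(cv2.resize(im[y0:y1,x0:x1],None,fx=8,fy=8,interpolation=cv2.INTER_LANCZOS4)*1.3,0,255)
    if n=="top": c=cv2.warpAffine(c,cv2.getRotationMatrix2D((c.shape[1]/2,c.shape[0]/2),16,1),(c.shape[1],c.shape[0]))
    out.append(cv2.copyMakeBorder(c,0,320-c.shape[0],0,0,cv2.BORDER_CONSTANT))
cv2.imwrite(f"pics/look{k}.png",np.hstack(out).astype(np.uint8))
E
python3 look.py 2
```

```text
(no output)
```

View pics/look2.png

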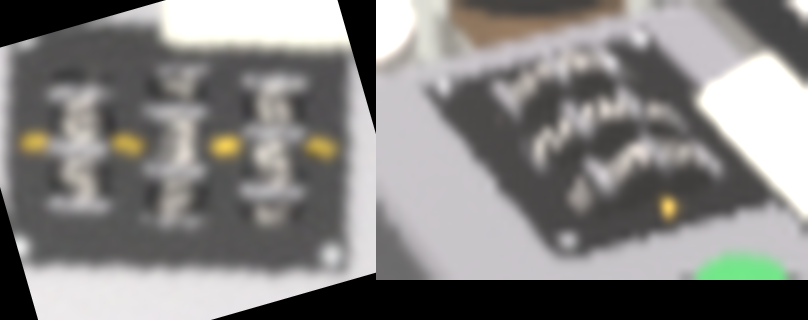

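The left wheel has a rib near the index lines, so it is about half way between 5 and 6. The right wheel is most of the way from 6 to 5. I'll measure the rim phase numerically and check whether they're still creeping.

```bash
cat > phase.py <<'E'
from h import *
from readd import maps
import sys
p=np.load("pose.npy")
def prof(im,yc,n="top"):
    # side strips of wheel (|Y| 6..8.5: ribs only, no digits) vs angle, unrolled
    a=np.radians(np.arange(-40,40.1,1)); c,s=np.cos(p[2]),np.sin(p[2]); v=0
    for dy in(-7.5,-7,-6.5,6.5,7,7.5):
        P=np.stack([30*np.sin(a),np.full_like(a,yc+dy),72+30*np.cos(a)],-1)/1000
        Q=np.stack([p[0]+c*P[:,0]-s*P[:,1],p[1]+s*P[:,0]+c*P[:,1],P[:,2]],-1)
        m=proj(n,Q).astype(np.float32).reshape(1,-1,2); v=v+cv2.remap(im.mean(2).astype(np.float32),m[...,0],m[...,1],cv2.INTER_CUBIC)[0]
    w=(v-v.mean())*np.hanning(len(a))
    z=(w*np.exp(-1j*a*10)).sum(); return np.degrees(np.angle(z))/10  # rib crest angle nearest top, deg
if __name__=="__main__":
    for k in sys.argv[1:]:
        im=np.load("top.npy") if k=="0" else (np.mean([env.camera("top").astype(np.float32) for _ in range(4)],0) if k=="now" else np.load(f"top{k}.npy"))
        # digit offset from index: crest -/+18; + = toward back
        print(k,[round(float((prof(im,y)+36)%36-18),1) for y in(75,45,15)],env.get_state()['clock'])
E
python3 phase.py 0 2 now
```

```text
0 [0.5, -0.1, -0.9] 10.7
2 [-12.0, -0.2, 15.5] 10.7
now [-11.9, -0.1, 15.6] 10.9
```

```bash
python3 - <<'E'
from phase import *
for k in("top.npy","top2.npy"):
    im=np.load(k)
    for y in(75,45,15): print(k,y,prof.__name__,end=' ');
    print()
    for y in(75,45,15):
        a=np.radians(np.arange(-44,44.1,4)); c,s=np.cos(p[2]),np.sin(p[2]); v=0
        for dy in(-8,-7,7,8):
            P=np.stack([31*np.sin(a),np.full_like(a,y+dy),72+31*np.cos(a)],-1)/1000
            Q=np.stack([p[0]+c*P[:,0]-s*P[:,1],p[1]+s*P[:,0]+c*P[:,1],P[:,2]],-1)
            m=proj("top",Q).astype(np.float32).reshape(1,-1,2); v=v+cv2.remap(im.mean(2).astype(np.float32),m[...,0],m[...,1],cv2.INTER_CUBIC)[0]/4
        print(y,' '.join(f"{int(t)}:{int(x)}" for t,x in zip(np.degrees(a).round(),v)))
E
```

```text
top.npy 75 prof top.npy 45 prof top.npy 15 prof 
75 -44:62 -40:51 -36:49 -32:53 -28:55 -24:70 -20:94 -16:99 -12:79 -8:64 -4:66 0:65 4:62 8:70 12:91 16:108 20:96 24:70 28:54 32:50 36:53 40:62 44:72
45 -44:65 -40:55 -36:50 -32:46 -28:51 -24:71 -20:93 -16:97 -12:79 -8:69 -4:66 0:64 4:59 8:64 12:86 16:101 20:86 24:61 28:47 32:48 36:53 40:63 44:74
15 -44:61 -40:50 -36:49 -32:53 -28:58 -24:76 -20:100 -16:103 -12:84 -8:79 -4:80 0:73 4:64 8:69 12:88 16:103 20:89 24:61 28:43 32:41 36:50 40:63 44:77
top2.npy 75 prof top2.npy 45 prof top2.npy 15 prof 
75 -44:100 -40:111 -36:93 -32:65 -28:56 -24:64 -20:67 -16:70 -12:85 -8:108 -4:111 0:88 4:69 8:63 12:60 16:62 20:75 24:95 28:105 32:90 36:68 40:56 44:54
45 -44:70 -40:60 -36:55 -32:51 -28:55 -24:76 -20:100 -16:105 -12:86 -8:75 -4:72 0:69 4:64 8:69 12:92 16:109 20:94 24:66 28:51 32:52 36:58 40:69 44:79
15 -44:62 -40:63 -36:81 -32:107 -28:110 -24:83 -20:62 -16:62 -12:75 -8:83 -4:86 0:94 4:108 8:98 12:71 16:59 20:58 24:60 28:67 32:87 36:106 40:110 44:97
```

Ribs moved 22.5° on both wheels, so there was no slip and no snap yet. The left needs 12.5° more (6.5 mm) to the front. The right needs 13° + 36° to the back.

```bash
cat > tgt.py <<'E'
from h import *
import sys
p=np.load("pose.npy");s=env.get_state();c,a=np.cos(p[2]),np.sin(p[2])
pos=s['position']*1000
d=pos[:2]-p[:2]*1000; print("pos",pos.round(2),"printer",(c*d[0]+a*d[1]).round(2),(-a*d[0]+c*d[1]).round(2),"F",s['force'].round(1),s['clock'])
for q in sys.argv[1:]:
    x,y=map(float,q.split(",")); w=p[:2]*1000+[c*x-a*y,a*x+c*y]; print(q,"shift",(w-pos[:2]).round(1))
E
python3 tgt.py -- -9,15 2>/dev/null || python3 - <<'E'
E
sed -i "s/sys.argv\[1:\]/[q for q in sys.argv[1:] if q!='--']/" tgt.py; python3 tgt.py -- -9,15 9,75
```

```text
pos [ 480.79 -224.2   161.49] printer 8.41 -131.76 F [-0.   0.1  0.6] 10.9
pos [ 480.79 -224.2   161.49] printer 8.41 -131.76 F [-0.   0.1  0.6] 10.9
-9,15 shift [ 24.3 145.8]
9,75 shift [ 58.3 198.4]
```

In the tool's units: 145.8 mm / 1000 = 0.1458, 24.3 mm / 1000 = 0.0243.

Call:
{"api": "arm_command", "payload": {
  "rows": [0.008, 0.045, 0, 0, 0, 0, 0.016, 0.09, 0, 0, 0, 0, 0.022, 0.13, -0.02, 0, 0, 0, 0.0243, 0.1458, -0.045, 0, 0, 0, 0.0243, 0.1458, -0.056, 0, 0, 0, 0.0243, 0.1458, -0.058, 0, 0, 0, 0.0243, 0.1458, -0.0585, 0, 0, 0, 0.0243, 0.1458, -0.059, 0, 0, 0]
}}

```text
clock: 11.7
position: [0.5055, -0.0795, 0.1034]
tool_rot: [2.513, 1.884, 0.001]
force: [0.3, 0.0, -0.3]
width: 0.006
grip_force: 0.0
```

In the tool's units: -0.8 mm / 1000 = -0.0008, -0.4 mm / 1000 = -0.0004.

Call:
{"api": "arm_command", "payload": {
  "rows": [0, 0, -0.0004, 0, 0, 0, 0, 0, -0.0008, 0, 0, 0, 0, 0, -0.0008, 0, 0, 0]
}}

```text
clock: 12.0
position: [0.5052, -0.0788, 0.102]
tool_rot: [2.512, 1.885, 0.0]
force: [-0.3, -1.6, 1.5]
width: 0.0
grip_force: 0.5
```

In the tool's units: -0.4 mm / 1000 = -0.0004, -0.2 mm / 1000 = -0.0002.

Call:
{"api": "arm_command", "payload": {
  "rows": [0, 0, -0.0002, 0, 0, 0, 0, 0, -0.0004, 0, 0, 0, 0, 0, -0.0004, 0, 0, 0]
}}

```text
clock: 12.3
position: [0.5054, -0.0787, 0.1018]
tool_rot: [2.512, 1.886, 0.001]
force: [-1.1, -2.7, 6.4]
width: -0.003
grip_force: 2.8
```

In the tool's units: 3.8 mm / 1000 = 0.0038, -1.1 mm / 1000 = -0.0011.

Call:
{"api": "arm_command", "payload": {
  "rows": [0.001, -0.0003, 0, 0, 0, 0, 0.0019, -0.0006, 0, 0, 0, 0, 0.0029, -0.0008, 0, 0, 0, 0, 0.0038, -0.0011, 0, 0, 0, 0]
}}

```text
clock: 12.7
position: [0.5094, -0.08, 0.1019]
tool_rot: [2.511, 1.885, 0.001]
force: [0.1, -3.2, 6.4]
width: -0.0
grip_force: 3.1
```

In the tool's units: 3.8 mm / 1000 = 0.0038, 2.9 mm / 1000 = 0.0029.

Call:
{"api": "arm_command", "payload": {
  "rows": [0.001, -0.0003, 0, 0, 0, 0, 0.0019, -0.0006, 0, 0, 0, 0, 0.0029, -0.0008, 0, 0, 0, 0, 0.0038, -0.0011, 0, 0, 0, 0]
}}

```text
clock: 13.1
position: [0.5128, -0.0808, 0.102]
tool_rot: [2.512, 1.886, 0.0]
force: [-5.1, -1.0, 10.2]
width: -0.001
grip_force: 4.8
```

In the tool's units: 2.9 mm / 1000 = 0.0029, 1.9 mm / 1000 = 0.0019.

Call:
{"api": "arm_command", "payload": {
  "rows": [0.001, -0.0003, 0.0002, 0, 0, 0, 0.0019, -0.0006, 0.0003, 0, 0, 0, 0.0029, -0.0008, 0.0003, 0, 0, 0]
}}

```text
clock: 13.4
position: [0.5156, -0.0815, 0.102]
tool_rot: [2.512, 1.886, 0.0]
force: [-3.1, -0.1, 6.7]
width: 0.003
grip_force: 3.1
```

Call:
{"api": "arm_command", "payload": {
  "rows": [0.001, -0.0003, 0, 0, 0, 0, 0.0019, -0.0006, 0, 0, 0, 0, 0.0029, -0.0008, 0, 0, 0, 0]
}}

```text
clock: 13.7
position: [0.5186, -0.0823, 0.102]
tool_rot: [2.512, 1.886, 0.0]
force: [-0.9, -1.6, 6.0]
width: -0.0
grip_force: 2.7
```

In the tool's units: 2.9 mm / 1000 = 0.0029, 1.9 mm / 1000 = 0.0019.

Call:
{"api": "arm_command", "payload": {
  "rows": [0.001, -0.0003, 0, 0, 0, 0, 0.0019, -0.0006, 0, 0, 0, 0, 0.0029, -0.0008, 0, 0, 0, 0]
}}

```text
clock: 14.0
position: [0.5216, -0.0831, 0.1019]
tool_rot: [2.512, 1.886, 0.001]
force: [-0.1, -1.0, 5.2]
width: -0.001
grip_force: 2.2
```

In the tool's units: -140 mm / 1000 = -0.14, -130 mm / 1000 = -0.13.

Call:
{"api": "arm_command", "payload": {
  "rows": [0, 0, 0.015, 0, 0, 0, 0, 0, 0.05, 0, 0, 0, -0.015, -0.045, 0.06, 0, 0, 0, -0.03, -0.09, 0.06, 0, 0, 0, -0.04, -0.13, 0.06, 0, 0, 0, -0.04, -0.14, 0.06, 0, 0, 0]
}}

```text
clock: 14.6
position: [0.4801, -0.2261, 0.1615]
tool_rot: [2.515, 1.882, -0.0]
force: [0.1, 1.2, 0.2]
width: -0.001
grip_force: 0.0
```

```bash
cat > ribs.py <<'E'
from h import *
from scipy.signal import find_peaks
p=np.load("pose.npy"); im=np.mean([env.camera("top").astype(np.float32) for _ in range(4)],0); np.save("topnow.npy",im)
for y in(75,45,15):
    a=np.radians(np.arange(-44,44.1,1)); c,s=np.cos(p[2]),np.sin(p[2]); v=0
    for dy in(-8,-7,7,8):
        P=np.stack([31*np.sin(a),np.full_like(a,y+dy),72+31*np.cos(a)],-1)/1000
        Q=np.stack([p[0]+c*P[:,0]-s*P[:,1],p[1]+s*P[:,0]+c*P[:,1],P[:,2]],-1)
        m=proj("top",Q).astype(np.float32).reshape(1,-1,2); v=v+cv2.remap(im.mean(2).astype(np.float32),m[...,0],m[...,1],cv2.INTER_CUBIC)[0]/4
    pk=find_peaks(v,prominence=15)[0]; print(y,[(int(np.degrees(a[i]).round()),int(v[i])) for i in pk])
E
python3 ribs.py; python3 tgt.py -- -11,15 9,75
```

```text
75 [(-5, 114), (27, 105)]
45 [(-18, 107), (16, 108)]
15 [(-39, 104), (-4, 115), (30, 105)]
pos [ 481.53 -222.27  161.3 ] printer 8.58 -129.7 F [-0.6 -0.5 -0.7] 14.8
-11,15 shift [ 21.6 144.4]
9,75 shift [ 57.6 196.4]
```

Both wheels hold wherever they're left. From here I'll push the rib with the finger's edge, which drives the wheel without slipping. Right wheel: finger in front of the rib at -4.5°, pushing to the back.

In the tool's units: 145.1 mm / 1000 = 0.1451, -59.6 mm / 1000 = -0.0596.

Call:
{"api": "arm_command", "payload": {
  "rows": [0.007, 0.045, 0, 0, 0, 0, 0.012, 0.09, 0, 0, 0, 0, 0.017, 0.13, -0.02, 0, 0, 0, 0.0192, 0.1451, -0.045, 0, 0, 0, 0.0192, 0.1451, -0.056, 0, 0, 0, 0.0192, 0.1451, -0.0585, 0, 0, 0, 0.0192, 0.1451, -0.0593, 0, 0, 0, 0.0192, 0.1451, -0.0596, 0, 0, 0]
}}

```text
clock: 15.6
position: [0.501, -0.0787, 0.1028]
tool_rot: [2.512, 1.884, 0.001]
force: [0.9, 0.3, 0.1]
width: -0.006
grip_force: 0.0
```

In the tool's units: 2.9 mm / 1000 = 0.0029, 1.9 mm / 1000 = 0.0019.

Call:
{"api": "arm_command", "payload": {
  "rows": [0.001, -0.0003, 0, 0, 0, 0, 0.0019, -0.0006, 0, 0, 0, 0, 0.0029, -0.0008, 0, 0, 0, 0]
}}

```text
clock: 15.9
position: [0.5036, -0.0791, 0.1023]
tool_rot: [2.513, 1.885, 0.0]
force: [-1.6, -0.8, 1.8]
width: -0.003
grip_force: 1.0
```

In the tool's units: 2.9 mm / 1000 = 0.0029, 1.9 mm / 1000 = 0.0019.

Call:
{"api": "arm_command", "payload": {
  "rows": [0.001, -0.0003, 0, 0, 0, 0, 0.0019, -0.0006, 0, 0, 0, 0, 0.0029, -0.0008, 0, 0, 0, 0]
}}

```text
clock: 16.2
position: [0.5065, -0.0797, 0.102]
tool_rot: [2.512, 1.886, 0.0]
force: [-0.4, -0.9, 2.0]
width: 0.002
grip_force: 0.9
```

In the tool's units: 2.9 mm / 1000 = 0.0029, 1.9 mm / 1000 = 0.0019.

Call:
{"api": "arm_command", "payload": {
  "rows": [0.001, -0.0003, -0.0001, 0, 0, 0, 0.0019, -0.0006, -0.0002, 0, 0, 0, 0.0029, -0.0008, -0.0002, 0, 0, 0]
}}

```text
clock: 16.5
position: [0.5096, -0.0805, 0.102]
tool_rot: [2.512, 1.886, 0.0]
force: [-0.0, -2.7, 3.3]
width: 0.003
grip_force: 2.2
```

In the tool's units: 3.8 mm / 1000 = 0.0038, 2.9 mm / 1000 = 0.0029.

Call:
{"api": "arm_command", "payload": {
  "rows": [0.001, -0.0003, 0, 0, 0, 0, 0.0019, -0.0006, 0, 0, 0, 0, 0.0029, -0.0008, 0, 0, 0, 0, 0.0038, -0.0011, 0, 0, 0, 0]
}}

```text
clock: 16.9
position: [0.5133, -0.0816, 0.102]
tool_rot: [2.512, 1.886, 0.0]
force: [0.3, -3.2, 5.2]
width: -0.001
grip_force: 2.6
```

```bash
python3 tgt.py -- 0,15 9,75
```

```text
pos [513.35 -81.64 102.  ] printer -0.17 14.23 F [ 0.3 -3.2  5.2] 16.9
0,15 shift [0.4 0.7]
9,75 shift [25.8 55.8]
```

Lifting, and going to the left wheel behind its rib.

In the tool's units: 55.8 mm / 1000 = 0.0558, 30 mm / 1000 = 0.03.

Call:
{"api": "arm_command", "payload": {
  "rows": [0, 0, 0.012, 0, 0, 0, 0, 0, 0.025, 0, 0, 0, 0.013, 0.03, 0.025, 0, 0, 0, 0.026, 0.0558, 0.025, 0, 0, 0, 0.026, 0.0558, 0.012, 0, 0, 0, 0.026, 0.0558, 0.003, 0, 0, 0, 0.026, 0.0558, 0.001, 0, 0, 0, 0.026, 0.0558, 0.0003, 0, 0, 0]
}}

```text
clock: 17.7
position: [0.5388, -0.0262, 0.1021]
tool_rot: [-2.513, -1.885, 0.001]
force: [0.4, -0.5, 0.3]
width: 0.001
grip_force: 0.0
```

In the tool's units: -2.9 mm / 1000 = -0.0029, -1.9 mm / 1000 = -0.0019.

Call:
{"api": "arm_command", "payload": {
  "rows": [-0.001, 0.0003, 0, 0, 0, 0, -0.0019, 0.0006, 0, 0, 0, 0, -0.0029, 0.0008, 0, 0, 0, 0]
}}

```text
clock: 18.0
position: [0.5361, -0.0251, 0.1024]
tool_rot: [2.512, 1.886, 0.0]
force: [-0.3, -0.1, -0.6]
width: -0.004
grip_force: 0.0
```

```bash
python3 tgt.py -- 0,75
```

```text
pos [536.14 -25.08 102.36] printer 5.91 74.89 F [-0.3 -0.1 -0.6] 18.0
0,75 shift [-5.6  1.8]
```

In the tool's units: -2.8 mm / 1000 = -0.0028, -1.9 mm / 1000 = -0.0019.

Call:
{"api": "arm_command", "payload": {
  "rows": [-0.0009, 0.0003, -0.0004, 0, 0, 0, -0.0019, 0.0006, -0.0007, 0, 0, 0, -0.0028, 0.0009, -0.0007, 0, 0, 0]
}}

```text
clock: 18.3
position: [0.5336, -0.0242, 0.102]
tool_rot: [2.512, 1.885, 0.001]
force: [-0.9, -2.1, 4.1]
width: 0.001
grip_force: 2.7
```

In the tool's units: -2.8 mm / 1000 = -0.0028, -1.9 mm / 1000 = -0.0019.

Call:
{"api": "arm_command", "payload": {
  "rows": [-0.0009, 0.0003, 0, 0, 0, 0, -0.0019, 0.0006, 0, 0, 0, 0, -0.0028, 0.0009, 0, 0, 0, 0, -0.0028, 0.0009, 0, 0, 0, 0]
}}

```text
clock: 18.7
position: [0.5307, -0.0233, 0.102]
tool_rot: [2.512, 1.886, 0.001]
force: [-2.3, -1.6, 7.0]
width: 0.0
grip_force: 3.2
```

Call:
{"api": "arm_command", "payload": {
  "rows": [0, 0, 0.015, 0, 0, 0, 0, 0, 0.05, 0, 0, 0, -0.005, -0.05, 0.06, 0, 0, 0, -0.015, -0.1, 0.06, 0, 0, 0, -0.03, -0.149, 0.06, 0, 0, 0, -0.048, -0.19, 0.06, 0, 0, 0, -0.048, -0.198, 0.06, 0, 0, 0]
}}

```text
clock: 19.4
position: [0.4807, -0.2247, 0.1614]
tool_rot: [2.516, 1.881, -0.001]
force: [0.6, 0.6, -0.2]
width: 0.001
grip_force: 0.0
```

```bash
python3 ribs.py; python3 tgt.py -- 0,15 0,75
```

```text
75 [(-17, 109), (16, 115)]
45 [(-17, 107), (16, 108)]
15 [(-18, 114), (16, 112)]
pos [ 482.84 -220.29  161.3 ] printer 9.28 -127.43 F [ 1.4 -0.4  0.5] 19.6
0,15 shift [ 30.9 139.4]
0,75 shift [ 47.7 197. ]
```

All three are now squarely on digits, with ribs at -17/+16 as at rest. Checking which digits they are.

```bash
python3 - <<'E'
import numpy as np,cv2
o=[]
for f in("top.npy","topnow.npy"):
    c=np.load(f)[190:230,315:362,::-1].astype(np.float32)
    c=np.clip(cv2.resize(c,None,fx=8.4,fy=8.4,interpolation=cv2.INTER_LANCZOS4)*1.3,0,255)
    o.append(cv2.warpAffine(c,cv2.getRotationMatrix2D((c.shape[1]/2,c.shape[0]/2),16,1),(c.shape[1],c.shape[0])))
cv2.imwrite("pics/cmp.png",np.hstack(o).astype(np.uint8))
E
```

```text
(no output)
```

View pics/cmp.png

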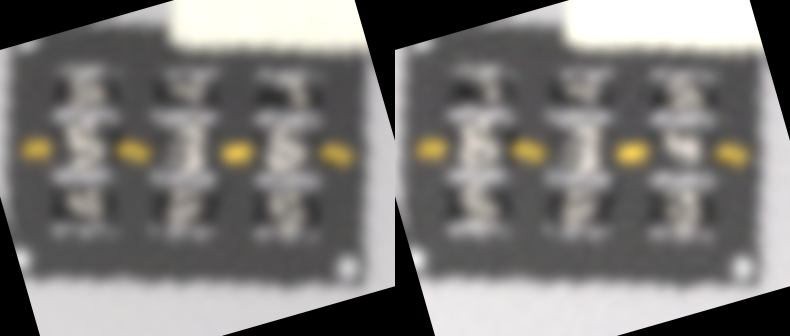

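```bash
python3 tgt.py -- -10,-70
```

```text
pos [ 482.84 -220.29  161.3 ] printer 9.28 -127.43 F [ 1.4 -0.4  0.5] 19.6
-10,-70 shift [-2.5 60.5]
```

The right-hand image shows 7/6/5, 4/3/2 and 5/4/3, so the number reads 6-3-4. Now the key.

Call:
{"api": "arm_command", "payload": {
  "rows": [-0.001, 0.035, 0, 0, 0, 0, -0.0025, 0.0605, -0.015, 0, 0, 0, -0.0025, 0.0605, -0.04, 0, 0, 0, -0.0025, 0.0605, -0.046, 0, 0, 0, -0.0025, 0.0605, -0.048, 0, 0, 0, -0.0025, 0.0605, -0.048, 0, 0, 0]
}}

```text
clock: 20.2
position: [0.4805, -0.1605, 0.1139]
tool_rot: [2.512, 1.886, 0.0]
force: [1.0, -0.2, -0.0]
width: 0.001
grip_force: 0.0
```

In the tool's units: -6.5 mm / 1000 = -0.0065, -6 mm / 1000 = -0.006.

Call:
{"api": "arm_command", "payload": {
  "rows": [0, 0, -0.001, 0, 0, 0, 0, 0, -0.002, 0, 0, 0, 0, 0, -0.003, 0, 0, 0, 0, 0, -0.004, 0, 0, 0, 0, 0, -0.005, 0, 0, 0, 0, 0, -0.006, 0, 0, 0, 0, 0, -0.0065, 0, 0, 0, 0, 0, -0.0065, 0, 0, 0]
}}

```text
clock: 21.0
position: [0.4803, -0.1608, 0.1071]
tool_rot: [2.512, 1.886, 0.0]
force: [2.0, -3.0, 4.0]
width: 0.002
grip_force: 2.1
```

In the tool's units: -1.4 mm / 1000 = -0.0014, -1 mm / 1000 = -0.001.

Call:
{"api": "arm_command", "payload": {
  "rows": [0, 0, -0.0005, 0, 0, 0, 0, 0, -0.001, 0, 0, 0, 0, 0, -0.0014, 0, 0, 0, 0, 0, -0.0014, 0, 0, 0]
}}

```text
clock: 21.4
position: [0.4803, -0.1607, 0.106]
tool_rot: [2.512, 1.886, 0.001]
force: [-0.1, -3.0, 9.2]
width: 0.006
grip_force: 4.7
```

In the tool's units: -0.4 mm / 1000 = -0.0004, -0.2 mm / 1000 = -0.0002.

Call:
{"api": "arm_command", "payload": {
  "rows": [0, 0, -0.0002, 0, 0, 0, 0, 0, -0.0004, 0, 0, 0, 0, 0, -0.0004, 0, 0, 0]
}}

```text
clock: 21.7
position: [0.4803, -0.1608, 0.1059]
tool_rot: [2.512, 1.886, 0.001]
force: [-1.4, -2.2, 14.6]
width: 0.004
grip_force: 6.8
```

Fully down: 105.9 mm, and the force rises against a hard stop. Releasing and retreating.

In the tool's units: 70 mm / 1000 = 0.07, 65 mm / 1000 = 0.065.

Call:
{"api": "arm_command", "payload": {
  "rows": [0, 0, 0.002, 0, 0, 0, 0, 0, 0.008, 0, 0, 0, 0, 0, 0.025, 0, 0, 0, 0, 0, 0.055, 0, 0, 0, -0.01, -0.03, 0.065, 0, 0, 0, -0.015, -0.06, 0.07, 0, 0, 0, -0.015, -0.06, 0.07, 0, 0, 0]
}}

```text
clock: 22.4
position: [0.4643, -0.2227, 0.1756]
tool_rot: [-2.514, -1.883, 0.0]
force: [0.1, 0.4, 0.5]
width: 0.001
grip_force: 0.0
```

```bash
python3 ribs.py; python3 - <<'E'
from h import *
a=np.load("top.npy").astype(float);b=np.load("topnow.npy").astype(float)
side=env.camera("side"); cv2.imwrite("pics/endside.png",side[:,:,::-1])
for n,o,c in(("topstart",a,None),("topnow",b,None),("sidestart",np.load("side.npy"),None),("sidenow",side.astype(float),None)):
    m=(o[...,1]>1.5*o[...,0])&(o[...,1]>1.3*o[...,2])&(o[...,1]>60); y,x=np.nonzero(m); k=(abs(x-np.median(x))<12)&(abs(y-np.median(y))<12); print(n,x[k].mean(),y[k].mean(),k.sum())
print(env.get_state()['force'],env.get_state()['clock'])
E
```

```text
75 [(-18, 109), (16, 115)]
45 [(-17, 106), (16, 108)]
15 [(-18, 113), (16, 112)]
topstart 381.1951219512195 224.1951219512195 123
topnow 381.2357723577236 224.22764227642276 123
sidestart 333.3 236.16666666666666 90
sidenow 333.19354838709677 236.29032258064515 93
[ 0.15224802 -0.05163308  0.31254176] 22.65
```

The wheels are still seated, the key is back up and nothing is touching. Handing in.

```bash
python3 -c "
from station import env; print(env.finish_job())"
```

```text
the job is handed in; nothing more can be done
None
```

The wheels read 6-3-4 on the index lines, the load key was then pressed to its stop and sprang back (about 15 N at most in the readings), and I handed the job in at about 23 s without touching any bystanders; no verdict was returned.

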